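Third hand at the fastening jig

TASK

Clear the three orange offcuts off the bed of the jig with the scraper block, without touching them with the fingers or the bracket, and put the scraper down on the desk clear of the jig. Then take the steel bracket, set it flat on the bed, centred and square in front of the spring fence, and push the fence back with it until the red pointer stands in the green zone (about 10 N), never past the red zone. Hold it there with a steady push for three seconds or more, as a third hand for me to fasten it: the program finishes while still holding and pushing, the stapler, tub, marker and tape stand left where they are.

Things in the scene. Friction and masses are not known exactly. Their poses are not given: they have to be found in the camera images.
- jig: fixed jig: flat aluminium bed 15 mm thick, x -115..+135, y -65..+65 mm, black centre line at y = 0, open at front and sides. Origin on the desk; x = push direction (away from the robot), y left, z up. At its back a blue spring housing, x 78..132, y -45..+45, top 58 mm over the desk, with white, green and red zones on top. Offcuts start within x -58..+5, y -45..+45 mm
- seat_line (a point): fixed point on the bed's top surface (15 mm above the desk), on the centre line, straight below the face of the fence at rest (x = +20 mm of the jig); axes as the jig's
- fence (a joint): travel of the steel spring fence in m along the jig's +x: 0 = at rest, 0.040 = end stop. Spring 500 N/m, no preload (10 mm = 5 N). Its red pointer bar is in the green zone from 0.014 to 0.026 (7 to 13 N), mid-green at 0.020 (10 N), then in the red zone, which ends at 0.036 (18 N)
- fence_face (a point): centre of the fence's front face, which looks to the jig's -x; it moves with the fence. The face is 110 mm wide (y) and reaches from 1.5 mm to 46.5 mm above the bed; the red pointer reaches back over the housing, its top 65 mm above the desk
- bracket_center (a point): centre (26 mm above the underside) of the loose dark steel T-bracket, 60 (x) x 80 (y) x 52 (z) mm, 0.22 kg: plate 8 mm thick with four screw holes, and in its middle an upright rib 14 mm thick (y), 60 mm long (x), to be gripped across. x = along the rib; the same when turned half round. On the jig the rib runs along the jig's x and its end, 30 mm from the centre, meets the fence
- scraper_center (a point): centre of the loose scraper block (half-way up, 28 mm above its underside), about 0.12 kg: blue foot 90 (x) x 20 (y) x 16 (z) mm with a wooden upright handle on it, 64 (x) x 14 (y) mm, up to 57 mm, to be gripped across (y). x = along the foot; it sweeps sideways, along its y
- offcut_1_center (a point): centre of an orange plastic offcut, 16 x 10 x 10 mm, 12 g, loose on the bed
- offcut_2_center (a point): centre of an orange plastic offcut, 16 x 10 x 10 mm, 12 g, loose on the bed
- offcut_3_center (a point): centre of an orange plastic offcut, 16 x 10 x 10 mm, 12 g, loose on the bed
- stapler: green stapler, 22 x 96 x 42 mm, origin under its centre; leave alone
- small_cup: small white tub, 100 x 90 x 47 mm, origin under its centre; leave alone
- marker: black felt marker, lying, 142 mm long (y), 18 mm high, origin under its middle; leave alone
- tape_stand: dark tape stand with a roll, 58 x 158 x 80 mm, origin under its centre; leave alone

How it is judged (in metres and radians):
On the way, in this order (a step that is already met when the one before it is completed fails the run):
1. all three offcuts are off the bed and the scraper is in the gripper (height (world z) of each of offcut_1_center, offcut_2_center, offcut_3_center below 0.013 m and contact force between the fingers and scraper above 1 N), for 0.2 s.
2. the scraper is put down and let go on the desk, clear of the jig (height (world z) of scraper_center below 0.045 m and contact force between scraper and jig below 0.05 N and contact force between scraper and bracket below 0.05 N and contact force between the fingers and scraper below 0.05 N and linear speed of scraper below 0.03 m/s), for 0.2 s.
3. the bracket is held flat, centred and square against the fence with the pointer in the green zone for 2 s (contact force between bracket and fence between 7 and 13 N and value of joint fence between 0.014 and 0.026 m and angle between the x axis of bracket_center and the x axis of seat_line, either way round below 0.09 rad and y of bracket_center in the frame of seat_line between -0.01 and 0.01 m and z of bracket_center in the frame of seat_line below 0.032 m and angle between bracket_center's own z axis and vertical below 0.1 rad and contact force between the fingers and bracket above 2 N), for 2 s.
At the end, for the whole second after the job is handed in: The gripper still holds the bracket flat on the bed (within 6 mm), within 10 mm of the centre line and 0.09 rad of square, pressing the fence with 7 to 13 N (travel 14 to 26 mm); the three offcuts are off the bed; the scraper lies on the desk, let go, off the jig (all of step 2 and all of step 3 and height (world z) of each of offcut_1_center, offcut_2_center, offcut_3_center below 0.013 m); the arm keeps its last pose, push and grip.
It fails at once if fingers or bracket touch an offcut (contact force between any of the fingers, bracket and offcut_1 above 0.3 N or contact force between any of the fingers, bracket and offcut_2 above 0.3 N or contact force between any of the fingers, bracket and offcut_3 above 0.3 N).
It fails at once if the fence is driven past its red zone (over 18 N) (value of joint fence above 0.036 m).
It fails at once if scraper or bracket is dropped from a height ((contact force between the fingers and scraper below 0.05 N and linear speed of scraper above 1 m/s) or (contact force between the fingers and bracket below 0.05 N and linear speed of bracket above 1 m/s)).
It fails at once if the stapler, tub, marker or tape stand is moved more than 20 mm (distance of any of stapler, small_cup, marker, tape_stand from where it was at the start of the episode above 0.02 m).
It also fails if it takes over 69 s, if anything falls off the work surface, if the arm or the gripper's body presses on something with over 40 N, if the wrist force passes 120 N, or if a joint passes its speed limit or range.

ROBOT

A 6-joint arm with a two-finger parallel gripper is mounted at the origin on a cart in front of the work surface, level with it; the furniture and walls round the work are solid. World frame = base frame: x ahead of the robot, y to its left, z up, the work surface at z = 0. Lengths are in m, angles in degrees, forces in N, time in s.
With the tool pointing down it reaches from about 0.25 to 0.725 m from the base axis. Payload 9.7 kg.
Tool frame: the origin (TCP) lies midway between the tips of the shut fingers; the grasp point (between the pads) lies 19 mm behind it; z points along the fingers, y is the line along which they close (so a half turn about z gives the same grasp; the last joint's range is limited). The gripper opens to 85 mm and grips with 20 to 120 N. Pads are 22 mm wide; open, the fingers measure 114 mm over their backs; the gripper's body (76 mm by 85 mm) begins 54 mm behind the grasp point. The pads swing forward as they close: fully open they stand 13 mm farther back than shut.
Start: joints at [-70.989, 4.979, 10.078, 95.1, 0, 90], TCP at [0.179, -0.52, 0.231] pointing down, gripper open.
Joint ranges: [-179.16, 179.16], [-48.56, 103.87], [-65.8, 70.77], [-126.05, 130.52], [-82.76, 87.17], [-180, 180]. Speed limits (degrees/s): [127.2, 127.2, 147.25, 180, 180, 180].

INTERFACE

Orientations are given as [roll, pitch, yaw] about the fixed x, y, z axes, in that order (R = Rz(yaw) Ry(pitch) Rx(roll)).
In Python, from workcell import bot gives the robot as it stands.
- The arm moves only by the shell command python3 -m crank 'ROWS' [FORCE]. ROWS is JSON, a list of rows, each an object with "gripper": the finger opening in mm, from 0 to 85.4; "travel": the shift along the tool's x, y, z in mm, a list of three; "twist": the turn, a rotation vector about the tool's x, y, z in rad, a list of three. In form: [{"gripper": gripper, "travel": [tx, ty, tz], "twist": [rx, ry, rz]}, ...]. A call has 1 to 12 rows; each row shifts and turns the commanded pose from where the row before left it, along the tool's axes as they then stand; what a row does not reach is not made up. A row lasts 1/8 s, in which the tool goes at most 62.5 mm and 10.7 degrees, less where a joint would pass 70% of its speed; a pose out of reach is approached as far as the arm can. A call is refused whole if a number of a shift passes 62.5 or a number of a turn 0.188, either way. A call with a gripper value outside its range is refused whole. The fingers move at their own pace and stop on an object; FORCE is the grip in N (left out, the last holds). Time passes only in rows, so rows that do not move let the fingers close. It gives the time, the measured TCP pose, the force, the opening and the grip force at its end, in the units of the state.
- bot.get_obs(): the state, without advancing time (a new reading comes with each control period).
- bot.camera(name): name is "scene" or "top"; returns the picture (480x640x3 uint8, red, green, blue); there is no depth.
- bot.calibration(name): a dict with "vfov" (degrees; the focal length in pixels is half the picture's height over the tangent of half this angle, whatever the lens; pixels are square), "cx", "cy" (the principal point, pixels), "camera_from_world" (4x4, takes a point from world to camera coordinates). Camera axes: x right, y down, z forward; pixel columns grow to the right and rows downward; lengths in m; the calibration is good to about 2 mm. A picture is of the moment at which its call begins. calibration takes no time and is no camera call.
- bot.job_done(): hands the job in; it is judged then, once.
The state is a dict: "time": time; "q": joint angles; "qd": joint speeds; "joint_efforts": joint torques, N m; "ee_pos": TCP position; "tcp_rot": TCP orientation; "wrist_force": force on the tool from outside, world axes, zero at the start; "torque": the same for the moment, N m; "opening": finger opening in m; "grasp_force": force on a finger pad.
Only numpy, scipy, OpenCV 4.12 (cv2) and the standard library are available. Lean on these libraries where they do the work, as an engineer would, in place of code of your own. Each camera call takes 0.05 s, during which the arm holds its last target. There are 200 camera calls.

## Working session

There is one attempt and no reset: what is moved stays moved. The work goes in short steps, Python scripts to look and compute and a shell command to move; the robot and the scene stay as the last step left them, time stands still between calls to the robot, and variables do not carry over. Pictures are saved under pics/ and viewed, at most 13 in all, crops included, and the job is handed in when it is done.

```bash
ls; mkdir -p pics
python3 - <<'E'
from workcell import bot
import cv2
for n in("scene","top"):
    cv2.imwrite(f"pics/{n}0.png",bot.camera(n)[:,:,::-1]); print(n,bot.calibration(n))
print(bot.get_obs())
E
```

```text
pics
scene {'vfov': 42.078001111387046, 'cx': 321.85612940345527, 'cy': 238.9005858289037, 'camera_from_world': array([[-0.85933939, -0.51084617, -0.02391663,  0.49586517],
       [-0.20237125,  0.38263103, -0.90146512,  0.18253804],
       [ 0.46966125, -0.76982445, -0.43219049,  0.93709053],
       [ 0.        ,  0.        ,  0.        ,  1.        ]])}
top {'vfov': 44.09104733316276, 'cx': 328.21309779936576, 'cy': 237.1928774464021, 'camera_from_world': array([[-0.00403187, -0.99998   ,  0.0048737 , -0.06925049],
       [-0.99800173,  0.00371647, -0.06307724,  0.61918079],
       [ 0.06305787, -0.00511828, -0.99799675,  1.2483454 ],
       [ 0.        ,  0.        ,  0.        ,  1.        ]])}
{'time': 0.1, 'q': array([-7.09883314e+01,  5.00958230e+00,  1.00387221e+01,  9.51019531e+01,
       -2.94897595e-04,  9.00010025e+01]), 'qd': array([-0.00454625, -0.13260696,  0.09389234,  0.02244052,  0.099064  ,
        0.16095539]), 'joint_efforts': array([ 3.68135370e-04, -5.21558583e+01,  4.65654910e+01,  1.59883074e-02,
        2.50467627e-05,  5.56108546e-06]), 'ee_pos': array([ 0.17909425, -0.51978808,  0.23063588]), 'tcp_rot': array([-1.79927187e+02,  2.96171401e-04,  1.90106664e+01]), 'wrist_force': array([-0.89450332,  0.13249584,  0.13257281]), 'torque': array([-0.00040435, -0.03799455,  0.05662015]), 'grasp_force': 0.0, 'opening': 0.08592462080249634}
```

View pics/top0.png

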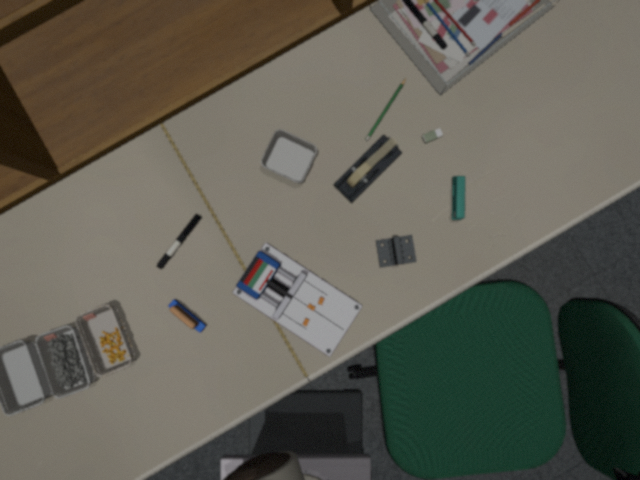

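View pics/scene0.png

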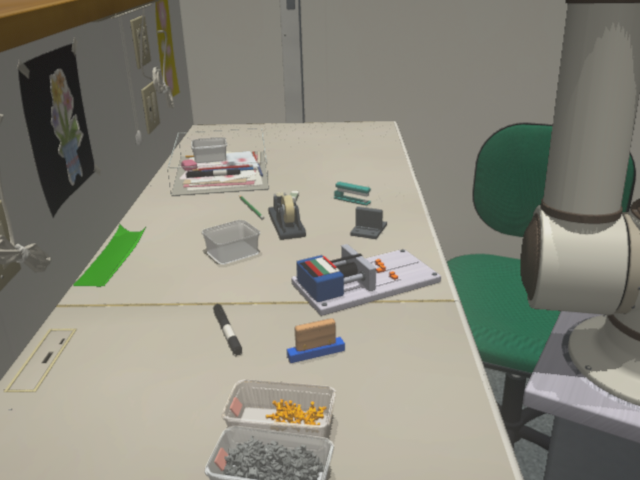

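The top view shows the jig around (300,298) with its push direction up-left. The scraper is at (187,315), the bracket at (396,250), the stapler at (458,198), the tub at (290,158), the marker at (180,240) and the tape stand at (368,168). I'll enlarge it for pixel readings.

```bash
python3 - <<'E'
import cv2
im=cv2.imread("pics/top0.png")[225:365,160:420]
cv2.imwrite("pics/c1.png",cv2.convertScaleAbs(cv2.resize(im,None,fx=3,fy=3,interpolation=cv2.INTER_CUBIC),alpha=1.3))
E
cat > h.py <<'E'
from workcell import bot
import numpy as np
def pix2w(u,v,z,name="top"):
    c=bot.calibration(name);M=np.array(c["camera_from_world"]);f=240/np.tan(np.radians(c["vfov"]/2))
    R,t=M[:3,:3],M[:3,3];d=R.T@np.array([(u-c["cx"])/f,(v-c["cy"])/f,1]);o=-R.T@t
    return o+d*(z-o[2])/d[2]
def w2pix(p,name="top"):
    c=bot.calibration(name);M=np.array(c["camera_from_world"]);f=240/np.tan(np.radians(c["vfov"]/2))
    q=M[:3,:3]@np.array(p)+M[:3,3];return np.array([c["cx"]+f*q[0]/q[2],c["cy"]+f*q[1]/q[2]])
E
```

```text
(no output)
```

View pics/c1.png

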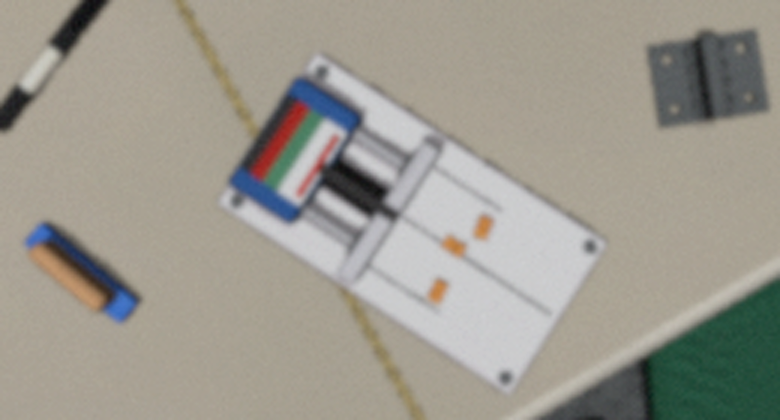

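The crop shows these corners (crop pixels):
- **Jig:** (319,53), (606,240), (509,392), (220,202).
- **Offcuts:** (484,227), (454,245), (438,291).
- **Scraper foot:** (42,222), (140,298), (122,322), (25,243).
- **Bracket plate:** (648,46), (755,30), (768,110), (660,127).

Run:
```python
from h import *
P=lambda u,v,z:pix2w(160+u/3,225+v/3,z)
J=np.array([P(*p,.015) for p in[(319,53),(606,240),(509,392),(220,202)]])[:,:2]
print("sides",[np.linalg.norm(J[i]-J[i-1]) for i in range(4)])
yaw=[np.degrees(np.arctan2(*(d[::-1]))) for d in(J[0]-J[1],J[3]-J[2])];print(yaw)
a=np.radians(np.mean(yaw));ex=np.array([np.cos(a),np.sin(a)]);ey=np.array([-ex[1],ex[0]])
o=J.mean(0)-.01*ex;print("jig",o,np.degrees(a))
for p in[(484,227),(454,245),(438,291)]:
    q=P(*p,.025)[:2];print("off",q,(q-o)@ex*1e3,(q-o)@ey*1e3)
def rect(n,c,z):
    C=np.array([P(*p,z) for p in c])[:,:2];print(n,C.mean(0),[round(float(np.linalg.norm(C[i]-C[i-1])),4) for i in range(4)],[np.degrees(np.arctan2(*((C[i]-C[i-1])[::-1]))) for i in range(4)])
rect("scr",[(42,222),(140,298),(122,322),(25,243)],.014)
rect("brk",[(648,46),(755,30),(768,110),(660,127)],.008)
for u,v in[(30,252),(108,300),(707,35),(705,115)]: print(P(u,v,.055)[:2])
for n,u,v in[("stapler",458,198),("tub",290,158),("marker",180,240),("tape",368,168)]:
    print(n,pix2w(u,v,.02)[:2])
print("cart reach",np.linalg.norm(o))
```

```text
sides [np.float64(0.1269485435986971), np.float64(0.24424318656491817), np.float64(0.12720352279851646), np.float64(0.2452329561727368)]
[np.float64(56.75495819089254), np.float64(56.69519842413177)]
jig [ 0.48238745 -0.01450084] 56.72507830751215
off [ 0.48403671 -0.05652228] -34.227045361586995 -24.434216954224244
off [ 0.47149849 -0.03533474] -23.392435381192374 -2.3269748459149033
off [ 0.43934934 -0.02400464] -31.558791753468554 30.767578370818526
scr [0.45355058 0.22879385] [0.019, 0.0884, 0.021, 0.0891] [np.float64(-38.74921281868467), np.float64(-127.59139740937452), np.float64(143.1927778162548), np.float64(51.0955751299938)]
brk [ 0.58912045 -0.21766656] [0.0588, 0.078, 0.0583, 0.0786] [np.float64(7.900391292126594), np.float64(-81.70650429147535), np.float64(-171.51142536584675), np.float64(98.6955791532642)]
[0.46957054 0.25528063]
[0.43658823 0.20141191]
[ 0.61725276 -0.21186074]
[ 0.56180502 -0.2098545 ]
stapler [ 0.70229831 -0.35108576]
tub [0.7903273  0.01007297]
marker [0.61406097 0.24493961]
tape [ 0.76802779 -0.15802255]
cart reach 0.4826053509549643
```

```bash
cat >> h.py <<'E'
from scipy.spatial.transform import Rotation as Ro
def go(pos,yaw):
    s=bot.get_obs();R0=Ro.from_euler("xyz",s["tcp_rot"],degrees=True);R1=Ro.from_euler("xyz",[180,0,yaw],degrees=True)
    d=(np.array(pos)-s["ee_pos"])*1e3;np.set_printoptions(precision=3,suppress=True)
    print("pos",s["ee_pos"],"rot",s["tcp_rot"],"t",s["time"],"F",s["wrist_force"],"op",s["opening"],"g",s["grasp_force"])
    print("now-axes",R0.inv().apply(d),"target-axes",R1.inv().apply(d),"twist",(R0.inv()*R1).as_rotvec(),"len",np.linalg.norm(d))
J0=np.array([.481,-.0135]);JA=np.radians(56.7);EX=np.array([np.cos(JA),np.sin(JA)]);EY=np.array([-EX[1],EX[0]])
def jig(x,y,z): return [*(J0+EX*x/1e3+EY*y/1e3),z/1e3]
def injig():
    s=bot.get_obs();d=(s["ee_pos"][:2]-J0)*1e3;return d@EX,d@EY
E
python3 -c "
from h import *
go([.451,.235,.12],52)"
```

```text
pos [ 0.179 -0.52   0.231] rot [-179.927    0.      19.011] t 0.1 F [-0.895  0.132  0.133] op 0.08592462080249634 g 0.0
now-axes [ 502.944 -624.908  111.428] target-axes [ 762.183 -250.429  110.636] twist [-0.001 -0.    -0.576] len 809.8630014843692
```

```bash
python3 -m crank '[{"gripper":85,"travel":[38,-47,0],"twist":[0,0,0]},{"gripper":85,"travel":[38,-47,0],"twist":[0,0,0]},{"gripper":85,"travel":[38,-47,0],"twist":[0,0,0]},{"gripper":85,"travel":[38,-47,0],"twist":[0,0,0]},{"gripper":85,"travel":[38,-47,0],"twist":[0,0,0]},{"gripper":85,"travel":[38,-47,0],"twist":[0,0,0]},{"gripper":85,"travel":[38,-47,0],"twist":[0,0,0]},{"gripper":85,"travel":[38,-47,0],"twist":[0,0,0]},{"gripper":85,"travel":[38,-47,0],"twist":[0,0,0]},{"gripper":85,"travel":[38,-47,0],"twist":[0,0,0]},{"gripper":85,"travel":[38,-47,0],"twist":[0,0,0]},{"gripper":85,"travel":[38,-47,0],"twist":[0,0,0]}]' 60; python3 -c "
from h import *
go([.451,.235,.12],52)"
```

```text
time: 1.6
ee_pos: [0.4293, 0.1566, 0.2311]
tcp_rot: [-179.7, -0.0, 19.8]
wrist_force: [1.5, -0.9, 0.1]
opening: 0.0852
grasp_force: 0.0
pos [0.429 0.157 0.231] rot [-179.651   -0.001   19.816] t 1.6 F [ 1.493 -0.933  0.127] op 0.0851973776055468 g 0.0
now-axes [ 46.976 -65.695 111.536] target-axes [ 75.112 -31.151 111.134] twist [-0.006 -0.002 -0.562] len 137.70601745869533
```

```bash
python3 -m crank '[{"gripper":85,"travel":[0,0,10],"twist":[0,0,-0.144]},{"gripper":85,"travel":[0,0,20],"twist":[0,0,-0.144]},{"gripper":85,"travel":[0,0,20],"twist":[0,0,-0.144]},{"gripper":85,"travel":[0,0,20],"twist":[0,0,-0.144]},{"gripper":85,"travel":[36,-13,20],"twist":[0,0,0]},{"gripper":85,"travel":[36,-13,20],"twist":[0,0,0]},{"gripper":85,"travel":[0,0,0],"twist":[0,0,0]},{"gripper":85,"travel":[0,0,0],"twist":[0,0,0]}]'; python3 -c "
from h import *
import cv2
go([.451,.235,.026],52)
im=bot.camera('top')[270:360,140:240,::-1];im2=bot.camera('scene')[250:370,250:410,::-1]
f=lambda i:cv2.resize(i,(400,400*i.shape[0]//i.shape[1]),interpolation=cv2.INTER_CUBIC)
a,b=f(im),f(im2);h=max(len(a),len(b));a,b=[cv2.copyMakeBorder(x,0,h-len(x),0,0,0) for x in(a,b)]
cv2.imwrite('pics/c2.png',cv2.hconcat([a,b]))"
```

```text
time: 2.6
ee_pos: [0.4518, 0.2276, 0.1215]
tcp_rot: [-179.7, -0.1, 52.6]
wrist_force: [0.4, -0.3, 0.5]
opening: 0.0849
grasp_force: 0.0
pos [0.452 0.228 0.122] rot [-179.695   -0.139   52.625] t 2.6 F [ 0.43  -0.333  0.518] op 0.08489099110100237 g 0.0
now-axes [ 5.164 -4.645 95.587] target-axes [ 5.34  -5.211 95.548] twist [-0.005 -0.002  0.011] len 95.8387545672014
```

View pics/c2.png

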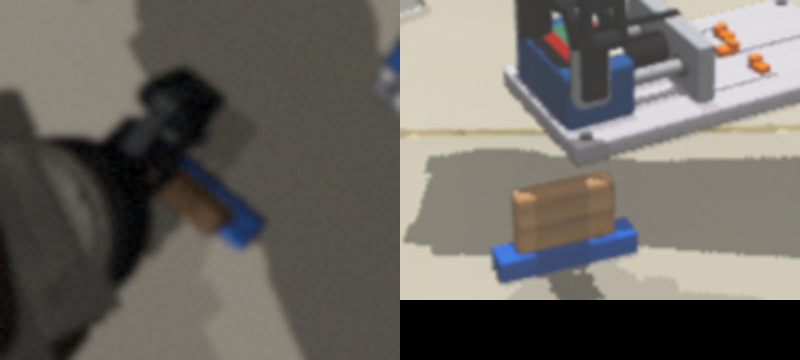

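The right half (scene) shows the scraper foot's near bottom edge from (500,281) to (637,250) and the handle's top front edge from (514,190) to (612,175). The left half (top) is mostly hidden by the gripper. I'll cross-check the scraper centre from the scene edge.

Run:
```python
from h import *
S=lambda u,v,z:pix2w(250+(u-400)/2.5,250+v/2.5,z,"scene")[:2]
for p,q,z,h in(((500,281),(637,250),0,.01),((514,190),(612,175),.057,.007)):
    a,b=S(*p,z),S(*q,z);d=a-b;L=np.linalg.norm(d);n=np.array([-d[1],d[0]])/L
    cam=-np.array(bot.calibration("scene")["camera_from_world"])[:3,:3].T@np.array(bot.calibration("scene")["camera_from_world"])[:3,3]
    m=(a+b)/2; n=n if n@(m-cam[:2])>0 else -n
    print(a,b,L,np.degrees(np.arctan2(d[1],d[0])),m+n*h)
print(cam)
```

```text
[0.47467839 0.2675291 ] [0.41672709 0.1991543 ] 0.08962960982504412 49.7169430916962 [0.45333134 0.22687606]
[0.47255619 0.25062859] [0.42878169 0.20798409] 0.061112685063828456 44.25085064300369 [0.45555355 0.2242923 ]
[0.02294181 0.90486131 0.58141272]
```

```bash
sed -i 's/\[.481,-.0135\]/[.482,-.0145]/' h.py; python3 -m crank '[{"gripper":85,"travel":[1,0,32],"twist":[0,0,0.01]},{"gripper":85,"travel":[0,0,32],"twist":[0,0,0.01]},{"gripper":85,"travel":[0,0,31],"twist":[0,0,0]},{"gripper":0,"travel":[0,0,0],"twist":[0,0,0]},{"gripper":0,"travel":[0,0,0],"twist":[0,0,0]},{"gripper":0,"travel":[0,0,0],"twist":[0,0,0]},{"gripper":0,"travel":[0,0,0],"twist":[0,0,0]},{"gripper":0,"travel":[0,0,0],"twist":[0,0,0]}]' 60;  python3 -c "
from h import *
go([.4535,.228,.1],56.7)"
```

```text
time: 3.7
ee_pos: [0.4531, 0.2294, 0.0278]
tcp_rot: [-179.7, -0.3, 51.5]
wrist_force: [-1.0, 0.3, 5.2]
opening: 0.013
grasp_force: 61.5
pos [0.453 0.229 0.028] rot [-179.75    -0.267   51.46 ] t 3.7 F [-1.     0.331  5.211] op 0.01301021082769063 g 61.53979539871216
now-axes [ -0.533   0.901 -72.235] target-axes [ -0.977   1.132 -72.227] twist [-0.004 -0.005 -0.091] len 72.24273179589171
```

```bash
python3 -m crank '[{"gripper":0,"travel":[0,0,-42],"twist":[0,0,-0.045]},{"gripper":0,"travel":[0,0,-40],"twist":[0,0,-0.045]},{"gripper":0,"travel":[0,0,0],"twist":[0,0,0]}]';  python3 -c "
from h import *
go(jig(-35,58,90),56.7)"
```

```text
time: 4.08
ee_pos: [0.4541, 0.2294, 0.1119]
tcp_rot: [-179.9, -0.5, 56.6]
wrist_force: [0.3, -0.0, -1.5]
opening: 0.0129
grasp_force: 60.6
pos [0.454 0.229 0.112] rot [-179.875   -0.464   56.639] t 4.075 F [ 0.313 -0.028 -1.537] op 0.012896145011867505 g 60.6434690952301
now-axes [-223.658   99.483   19.86 ] target-axes [-223.593   99.203   21.888] twist [-0.002 -0.008 -0.001] len 245.58921363114126
```

```bash
python3 -m crank '[{"gripper":0,"travel":[-44.5,20,0],"twist":[0,-0.005,0]},{"gripper":0,"travel":[-44.5,20,0],"twist":[0,0,0]},{"gripper":0,"travel":[-44.5,20,0],"twist":[0,0,0]},{"gripper":0,"travel":[-44.5,20,0],"twist":[0,0,0]},{"gripper":0,"travel":[-44.5,20,22],"twist":[0,0,0]},{"gripper":0,"travel":[0,0,0],"twist":[0,0,0]},{"gripper":0,"travel":[0,0,0],"twist":[0,0,0]}]';  python3 -c "
from h import *
import cv2
go(jig(-35,58,44),56.7);print(injig())
cv2.imwrite('pics/c3.png',cv2.resize(bot.camera('scene')[210:330,260:460,::-1],(800,480),interpolation=cv2.INTER_CUBIC))"
```

```text
time: 4.95
ee_pos: [0.4134, -0.012, 0.0857]
tcp_rot: [-179.7, 0.1, 56.6]
wrist_force: [0.4, 0.2, -1.6]
opening: 0.0133
grasp_force: 60.4
pos [ 0.413 -0.012  0.086] rot [-179.676    0.093   56.555] t 4.95 F [ 0.387  0.189 -1.63 ] op 0.013314752268950444 g 60.40771722793579
now-axes [ 0.662  0.945 41.701] target-axes [ 0.593  0.71  41.707] twist [-0.006  0.002 -0.003] len 41.717086904500526
(np.float64(-35.592551102755515), np.float64(58.71012062542032))
```

View pics/c3.png

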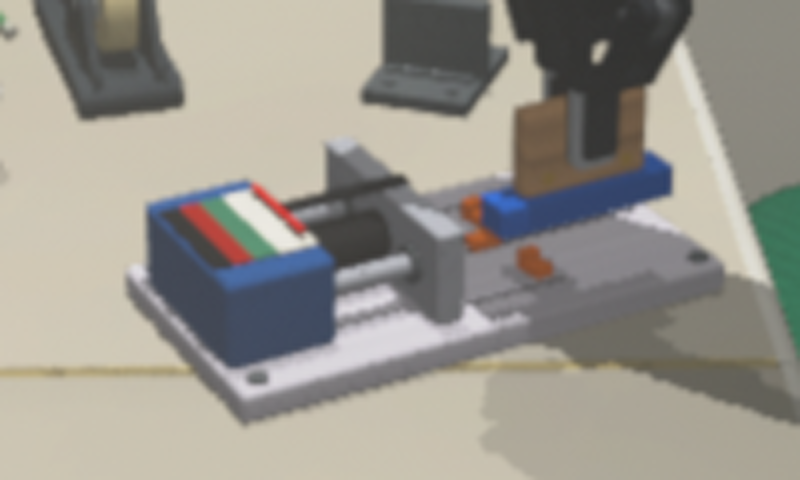

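The view shows the scraper hanging clear above the bed's left side, with the offcuts on its far side at (470,208), (482,238) and (535,262).

```bash
python3 -m crank '[{"gripper":0,"travel":[0,0,24],"twist":[0,0,0]},{"gripper":0,"travel":[0,0,14],"twist":[0,0,0]},{"gripper":0,"travel":[0,0,3.2],"twist":[0,0,0]},{"gripper":0,"travel":[0,0,0],"twist":[0,0,0]},{"gripper":0,"travel":[0,10,0],"twist":[0,0,0]},{"gripper":0,"travel":[0,12,0],"twist":[0,0,0]},{"gripper":0,"travel":[0,12,0],"twist":[0,0,0]},{"gripper":0,"travel":[0,12,0],"twist":[0,0,0]}]';  python3 -c "
from h import *
go(jig(-35,-70,44),56.7);print(injig())"
```

```text
time: 6.0
ee_pos: [0.4527, -0.038, 0.0448]
tcp_rot: [-179.7, 0.1, 56.6]
wrist_force: [-0.6, -0.3, -2.0]
opening: 0.0131
grasp_force: 60.5
pos [ 0.453 -0.038  0.045] rot [-179.724    0.079   56.596] t 6.0 F [-0.555 -0.329 -2.028] op 0.013137456840307858 g 60.52852749824524
now-axes [ 0.861 81.575  0.45 ] target-axes [ 0.712 81.573  0.844] twist [-0.005  0.001 -0.002] len 81.58091633734998
(np.float64(-35.712054958735116), np.float64(11.573438834856622))
```

```bash
python3 -m crank '[{"gripper":0,"travel":[0,12,0],"twist":[0,0,0]},{"gripper":0,"travel":[0,12,0],"twist":[0,0,0]},{"gripper":0,"travel":[0,12,0],"twist":[0,0,0]},{"gripper":0,"travel":[0,12,0],"twist":[0,0,0]},{"gripper":0,"travel":[0,8,0],"twist":[0,0,0]},{"gripper":0,"travel":[0,8,0],"twist":[0,0,0]},{"gripper":0,"travel":[0,8,0],"twist":[0,0,0]},{"gripper":0,"travel":[0,6,0],"twist":[0,0,0]},{"gripper":0,"travel":[0,0,0],"twist":[0,0,0]},{"gripper":0,"travel":[0,0,0],"twist":[0,0,0]}]';  python3 -c "
from h import *
import cv2
go(jig(-35,-70,140),56.7);print(injig())
cv2.imwrite('pics/c4.png',cv2.resize(bot.camera('scene')[180:300,300:500,::-1],(800,480),interpolation=cv2.INTER_CUBIC))"
```

```text
time: 7.25
ee_pos: [0.5168, -0.0802, 0.0444]
tcp_rot: [-179.7, 0.1, 56.6]
wrist_force: [0.5, -0.1, -1.8]
opening: 0.0132
grasp_force: 60.5
pos [ 0.517 -0.08   0.044] rot [-179.708    0.085   56.619] t 7.25 F [ 0.513 -0.109 -1.759] op 0.013177280050298562 g 60.50663709640503
now-axes [  0.639   4.369 -95.605] target-axes [  0.774   4.858 -95.581] twist [-0.005  0.001 -0.001] len 95.70719171026153
(np.float64(-35.773516382802526), np.float64(-65.14186652388311))
```

View pics/c4.png

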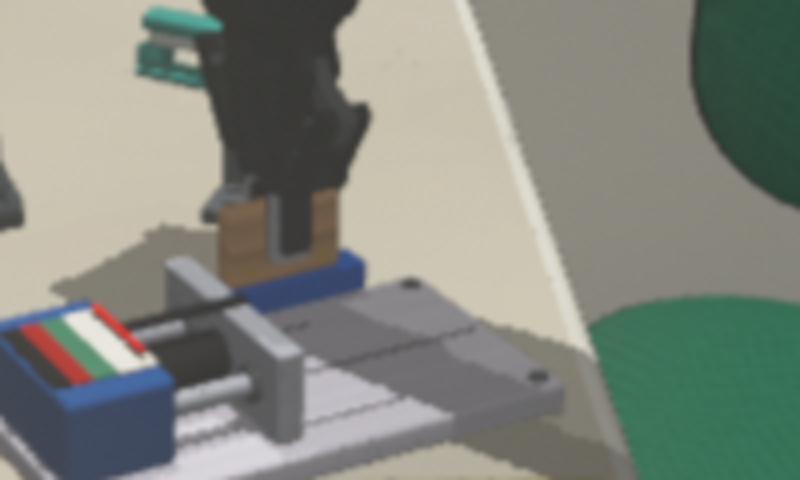

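The bed is clear on the visible side, and the scraper stands at the far edge at (290,280). I'll nudge it a few millimetres more, lift it and carry it back.

```bash
python3 -m crank '[{"gripper":0,"travel":[0,5,0],"twist":[0,0,0]},{"gripper":0,"travel":[0,0,0],"twist":[0,0,0]},{"gripper":0,"travel":[0,0,-48],"twist":[0,0,0]},{"gripper":0,"travel":[0,0,-48],"twist":[0,0,0]},{"gripper":0,"travel":[0,-50,0],"twist":[0,0,0]},{"gripper":0,"travel":[0,-60,0],"twist":[0,0,0]},{"gripper":0,"travel":[0,-60,0],"twist":[0,0,0]},{"gripper":0,"travel":[0,0,0],"twist":[0,0,0]}]';  python3 -c "
from h import *
import cv2
go([.46,.215,.14],56.7);print(injig())
cv2.imwrite('pics/c5.png',cv2.convertScaleAbs(cv2.resize(bot.camera('top')[225:365,240:420,::-1],(720,560),interpolation=cv2.INTER_CUBIC),alpha=1.3))"
```

```text
time: 8.3
ee_pos: [0.3775, 0.0117, 0.1419]
tcp_rot: [-179.8, 0.0, 56.8]
wrist_force: [1.0, 0.0, -1.0]
opening: 0.013
grasp_force: 60.6
pos [0.377 0.012 0.142] rot [-179.781    0.016   56.755] t 8.3 F [ 0.994  0.043 -1.014] op 0.013032935796751119 g 60.56823492050171
now-axes [215.274 -42.414   2.018] target-axes [215.233 -42.627   1.917] twist [-0.004  0.     0.001] len 219.42214707288232
(np.float64(-35.49394692739023), np.float64(101.76152257862832))
```

View pics/c5.png

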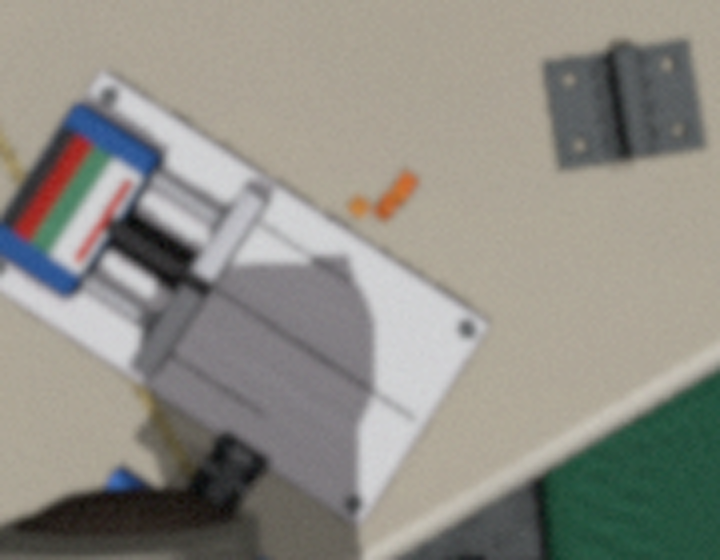

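All three offcuts lie on the desk off the far edge, at (360,207) and (397,196, two in line). The bracket is untouched at (625,105). Next I put the scraper down at its old spot.

```bash
python3 -m crank '[{"gripper":0,"travel":[54,-10.6,0],"twist":[0,0,0]},{"gripper":0,"travel":[54,-10.6,0],"twist":[0,0,0]},{"gripper":0,"travel":[54,-10.6,0],"twist":[0,0,0]},{"gripper":0,"travel":[53,-10.6,0],"twist":[0,0,0]},{"gripper":0,"travel":[0,0,50],"twist":[0,0,0]},{"gripper":0,"travel":[0,0,40],"twist":[0,0,0]},{"gripper":0,"travel":[0,0,16],"twist":[0,0,0]},{"gripper":0,"travel":[0,0,4],"twist":[0,0,0]},{"gripper":0,"travel":[0,0,0],"twist":[0,0,0]},{"gripper":0,"travel":[0,0,0],"twist":[0,0,0]}]';  python3 -c "
from h import *
go([.46,.215,.0275],56.7);print(injig())"
```

```text
time: 9.6
ee_pos: [0.463, 0.2137, 0.0327]
tcp_rot: [-179.8, -0.0, 56.6]
wrist_force: [0.4, 0.2, -1.8]
opening: 0.0131
grasp_force: 60.5
pos [0.463 0.214 0.033] rot [-179.798   -0.04    56.6  ] t 9.6 F [ 0.376  0.184 -1.817] op 0.013130785493719866 g 60.46763062477112
now-axes [-0.557 -3.229  5.247] target-axes [-0.548 -3.249  5.236] twist [-0.004 -0.001 -0.002] len 6.186299347887317
(np.float64(180.28682521077758), np.float64(141.139934946915))
```

```bash
python3 -m crank '[{"gripper":0,"travel":[0,0,3],"twist":[0,0,0]},{"gripper":0,"travel":[0,0,1.7],"twist":[0,0,0]},{"gripper":0,"travel":[0,0,0],"twist":[0,0,0]},{"gripper":50,"travel":[0,0,0],"twist":[0,0,0]},{"gripper":50,"travel":[0,0,0],"twist":[0,0,0]},{"gripper":50,"travel":[0,0,0],"twist":[0,0,0]},{"gripper":50,"travel":[0,0,0],"twist":[0,0,0]},{"gripper":50,"travel":[0,0,-30],"twist":[0,0,0]},{"gripper":50,"travel":[0,0,-50],"twist":[0,0,0]},{"gripper":85,"travel":[0,0,-50],"twist":[0,0,0]},{"gripper":85,"travel":[0,0,0],"twist":[0,0,0]}]';  python3 -c "
from h import *
go([.589,-.219,.13],8.3)"
```

```text
time: 10.98
ee_pos: [0.4643, 0.214, 0.1606]
tcp_rot: [-179.9, -0.2, 56.6]
wrist_force: [0.3, -0.1, -0.6]
opening: 0.083
grasp_force: 0.0
pos [0.464 0.214 0.161] rot [-179.926   -0.245   56.614] t 10.975 F [ 0.349 -0.095 -0.55 ] op 0.08299267562371133 g 0.0
now-axes [-293.071  342.384   28.887] target-axes [ 60.847 446.447  30.586] twist [-0.003 -0.003  0.843] len 451.6108543982508
```

```bash
python3 -m crank '[{"gripper":85,"travel":[0,0,0],"twist":[0,0,0.169]},{"gripper":85,"travel":[0,0,0],"twist":[0,0,0.169]},{"gripper":85,"travel":[0,0,0],"twist":[0,0,0.169]},{"gripper":85,"travel":[0,0,0],"twist":[0,0,0.168]},{"gripper":85,"travel":[0,0,0],"twist":[0,0,0.168]},{"gripper":85,"travel":[8.5,61,0],"twist":[0,0,0]},{"gripper":85,"travel":[8.5,61,0],"twist":[0,0,0]},{"gripper":85,"travel":[8.5,61,0],"twist":[0,0,0]},{"gripper":85,"travel":[8.5,61,0],"twist":[0,0,0]},{"gripper":85,"travel":[8.5,61,0],"twist":[0,0,0]},{"gripper":85,"travel":[8.5,61,0],"twist":[0,0,0]},{"gripper":85,"travel":[8.5,61,0],"twist":[0,0,0]}]';python3 -m crank '[{"gripper":85,"travel":[0,19,20],"twist":[0,0,0]},{"gripper":85,"travel":[0,0,15],"twist":[0,0,0]},{"gripper":85,"travel":[0,0,0],"twist":[0,0,0]}]';  python3 -c "
from h import *
import cv2
go([.589,-.219,.022],8.3)
cv2.imwrite('pics/c6.png',cv2.resize(bot.camera('scene')[170:290,300:460,::-1],(640,480),interpolation=cv2.INTER_CUBIC))"
```

```text
time: 12.48
ee_pos: [0.6483, -0.2582, 0.1294]
tcp_rot: [-176.6, 0.6, 14.5]
wrist_force: [1.3, 1.1, 0.7]
opening: 0.0848
grasp_force: 0.0
time: 12.85
ee_pos: [0.6508, -0.2709, 0.0927]
tcp_rot: [-176.5, 0.7, 14.5]
wrist_force: [-0.1, 0.4, 0.1]
opening: 0.0851
grasp_force: 0.0
pos [ 0.651 -0.271  0.093] rot [-176.487    0.735   14.521] t 12.85 F [-0.116  0.384  0.062] op 0.08510841654197214 g 0.0
now-axes [-45.892 -61.276  75.145] target-axes [-53.653 -60.306  70.654] twist [-0.061  0.016  0.108] len 107.27281606681316
```

View pics/c6.png

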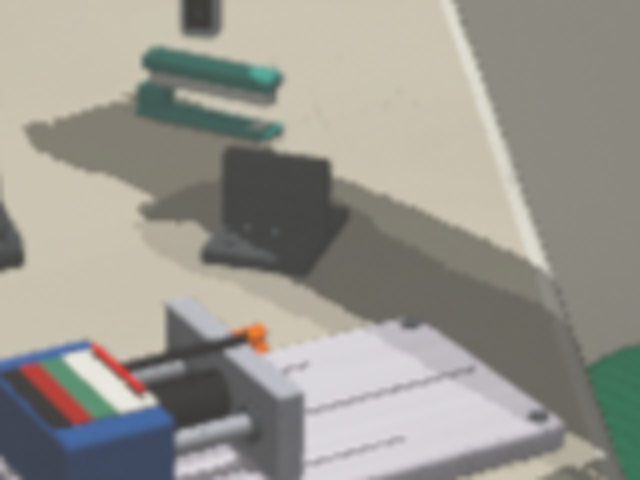

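The gripper overshot: it stands beyond the bracket, near the stapler, and slightly tilted. The bracket's rib is at (275,195) in the crop. I'll level it and go back.

```bash
python3 -m crank '[{"gripper":85,"travel":[0,0,-20],"twist":[-0.03,0.008,0.054]},{"gripper":85,"travel":[0,0,0],"twist":[-0.031,0.008,0.054]},{"gripper":85,"travel":[-27,-30,0],"twist":[0,0,0]},{"gripper":85,"travel":[-27,-30,0],"twist":[0,0,0]},{"gripper":85,"travel":[0,0,0],"twist":[0,0,0]},{"gripper":85,"travel":[0,0,0],"twist":[0,0,0]}]';  python3 -c "
from h import *
go([.589,-.219,.024],8.3)"
```

```text
time: 13.65
ee_pos: [0.5911, -0.2216, 0.1161]
tcp_rot: [179.8, -0.3, 8.3]
wrist_force: [0.1, -0.2, -0.6]
opening: 0.0852
grasp_force: 0.0
pos [ 0.591 -0.222  0.116] rot [179.763  -0.313   8.326] t 13.65 F [ 0.067 -0.204 -0.615] op 0.08516632144425373 g 0.0
now-axes [-2.209 -3.256 92.079] target-axes [-1.707 -2.874 92.103] twist [ 0.004 -0.005  0.   ] len 92.16335797243137
```

```bash
python3 -m crank '[{"gripper":85,"travel":[-2,-2,35],"twist":[0.004,-0.005,0]},{"gripper":85,"travel":[0,0,35],"twist":[0,0,0]},{"gripper":85,"travel":[0,0,25],"twist":[0,0,0]},{"gripper":0,"travel":[0,0,0],"twist":[0,0,0]},{"gripper":0,"travel":[0,0,0],"twist":[0,0,0]},{"gripper":0,"travel":[0,0,0],"twist":[0,0,0]},{"gripper":0,"travel":[0,0,0],"twist":[0,0,0]},{"gripper":0,"travel":[0,0,0],"twist":[0,0,0]}]' 100;  python3 -c "
from h import *
go([.589,-.219,.1],8.3)"
```

```text
time: 14.65
ee_pos: [0.5889, -0.2208, 0.0209]
tcp_rot: [-180.0, -0.0, 8.2]
wrist_force: [-0.5, 0.3, 5.7]
opening: 0.0123
grasp_force: 98.9
pos [ 0.589 -0.221  0.021] rot [-179.984   -0.001    8.25 ] t 14.65 F [-0.523  0.28   5.674] op 0.012296591171270499 g 98.85080695152283
now-axes [  0.348  -1.806 -79.134] target-axes [  0.348  -1.783 -79.134] twist [-0.    -0.    -0.001] len 79.15523933975044
```

```bash
python3 -m crank '[{"gripper":0,"travel":[0,0,-40],"twist":[0,0,0]},{"gripper":0,"travel":[0,0,-40],"twist":[0,0,0]},{"gripper":0,"travel":[0,0,-20],"twist":[0,0,-0.121]},{"gripper":0,"travel":[0,0,0],"twist":[0,0,-0.121]},{"gripper":0,"travel":[0,0,0],"twist":[0,0,-0.121]},{"gripper":0,"travel":[0,0,0],"twist":[0,0,-0.121]},{"gripper":0,"travel":[0,0,0],"twist":[0,0,-0.121]},{"gripper":0,"travel":[0,0,0],"twist":[0,0,-0.121]},{"gripper":0,"travel":[0,0,0],"twist":[0,0,-0.121]},{"gripper":0,"travel":[0,0,0],"twist":[0,0,0]}]';  python3 -c "
from h import *
go(jig(-45,0,121),56.7)"
```

```text
time: 15.9
ee_pos: [0.5883, -0.2207, 0.1193]
tcp_rot: [-179.8, 0.0, 56.7]
wrist_force: [0.2, -0.0, -1.0]
opening: 0.0124
grasp_force: 97.6
pos [ 0.588 -0.221  0.119] rot [-179.849    0.028   56.732] t 15.9 F [ 0.219 -0.021 -0.953] op 0.01239782762945409 g 97.5601315498352
now-axes [  69.083 -201.957   -1.206] target-axes [  68.971 -201.991   -1.706] twist [-0.003  0.     0.001] len 213.44900702869262
```

```bash
python3 -m crank '[{"gripper":0,"travel":[13.8,-40.4,0],"twist":[0,0,0]},{"gripper":0,"travel":[13.8,-40.4,0],"twist":[0,0,0]},{"gripper":0,"travel":[13.8,-40.4,0],"twist":[0,0,0]},{"gripper":0,"travel":[13.8,-40.4,0],"twist":[0,0,0]},{"gripper":0,"travel":[13.8,-40.4,0],"twist":[0,0,0]},{"gripper":0,"travel":[0,0,40],"twist":[0,0,0]},{"gripper":0,"travel":[0,0,32],"twist":[0,0,0]},{"gripper":0,"travel":[0,0,0],"twist":[0,0,0]},{"gripper":0,"travel":[0,0,0],"twist":[0,0,0]}]';  python3 -c "
from h import *
import cv2
go(jig(-45,0,37),56.7);print(injig())
cv2.imwrite('pics/c7.png',cv2.resize(bot.camera('scene')[210:330,260:460,::-1],(800,480),interpolation=cv2.INTER_CUBIC))"
```

```text
time: 17.02
ee_pos: [0.4576, -0.0524, 0.0492]
tcp_rot: [-179.9, -0.0, 56.7]
wrist_force: [0.1, -0.1, -1.1]
opening: 0.0125
grasp_force: 98.1
pos [ 0.458 -0.052  0.049] rot [-179.929   -0.01    56.697] t 17.025 F [ 0.052 -0.118 -1.072] op 0.012451750903236875 g 98.07702898979187
now-axes [ 0.039 -0.375 12.206] target-axes [ 0.041 -0.39  12.206] twist [-0.001 -0.    -0.   ] len 12.21189819161911
(np.float64(-45.04094268165392), np.float64(-0.38995667142777884))
```

View pics/c7.png

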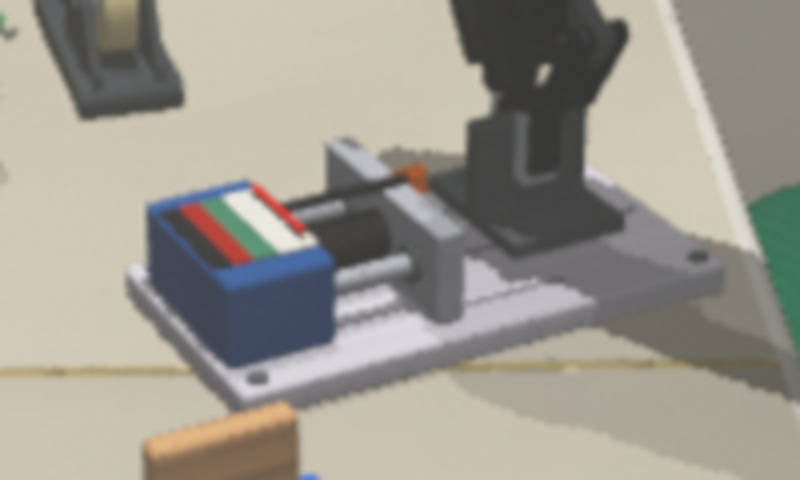

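The view shows the bracket level over the bed in front of the fence. I'll check the jig pose against the scene picture: the bed's left top edge runs from (243,400) to (722,265), and the fence's left top corner is at (463,232).

Run:
```python
from h import *
for p in[(135,65,15),(-115,65,15),(-115,-65,15),(20,55,61.5),(20,-55,61.5),(-105+0,55,15),(125,55,15)]:
    a=w2pix(jig(*p),"scene");print(p,((a-[260,210])*4).round(0),w2pix(jig(*p)).round(1))
# fence/edges from scene readings
for u,v in((243,400),(722,262)):
    q=pix2w(260+u/4,210+v/4,.015,"scene")[:2]-J0;print(q@EX,q@EY)
for u,v in((258,378),(699,258)):
    q=pix2w(260+u/4,210+v/4,.015,"scene")[:2]-J0;print("hole",q@EX,q@EY)
```

```text
(135, 65, 15) [238. 394.] [232.  292.5]
(-115, 65, 15) [722. 259.] [330.2 357. ]
(-115, -65, 15) [570. 150.] [363.5 305.4]
(20, 55, 61.5) [461. 227.] [277.9 319.8]
(20, -55, 61.5) [343. 131.] [307.3 274.7]
(-105, 55, 15) [692. 255.] [328.9 350.5]
(125, 55, 15) [248. 378.] [238.5 291.1]
0.13493844685736597 0.07010127084537658
-0.11321531439950312 0.06740462112307725
hole 0.12150996698628917 0.05722225434944041
hole -0.10613774240335407 0.059214278031068844
```

```bash
python3 -m crank '[{"gripper":0,"travel":[0,-2,6],"twist":[0,0,0]},{"gripper":0,"travel":[0,0,5],"twist":[0,0,0]},{"gripper":0,"travel":[0,0,2],"twist":[0,0,0]},{"gripper":0,"travel":[0,0,0],"twist":[0,0,0]},{"gripper":0,"travel":[0,0,0],"twist":[0,0,0]},{"gripper":0,"travel":[8,0,0],"twist":[0,0,0]},{"gripper":0,"travel":[8,0,0],"twist":[0,0,0]},{"gripper":0,"travel":[8,0,0],"twist":[0,0,0]},{"gripper":0,"travel":[0,0,0],"twist":[0,0,0]},{"gripper":0,"travel":[0,0,0],"twist":[0,0,0]}]';  python3 -c "
from h import *
go(jig(-10,1.5,36),56.7);print(injig());F=bot.get_obs()['wrist_force'];print(F[:2]@EX,F[:2]@EY)"
```

```text
time: 18.32
ee_pos: [0.4695, -0.0308, 0.0358]
tcp_rot: [-180.0, -0.1, 56.8]
wrist_force: [0.6, 1.9, 5.6]
opening: 0.0122
grasp_force: 99.4
pos [ 0.469 -0.031  0.036] rot [-179.968   -0.072   56.784] t 18.325 F [0.612 1.925 5.614] op 0.012195719419816184 g 99.44871425628662
now-axes [10.531  0.005 -0.159] target-axes [10.531 -0.01  -0.172] twist [-0.001 -0.001  0.001] len 10.532428000687576
(np.float64(-20.531015914586266), np.float64(1.4897986293611711))
1.9445188778785698 0.5455651128782913
```

```bash
python3 -m crank '[{"gripper":0,"travel":[0,0,-0.4],"twist":[0,0,0]},{"gripper":0,"travel":[4,0,0],"twist":[0,0,0]},{"gripper":0,"travel":[4,0,0],"twist":[0,0,0]},{"gripper":0,"travel":[4,0,0],"twist":[0,0,0]},{"gripper":0,"travel":[4,0,0],"twist":[0,0,0]},{"gripper":0,"travel":[4,0,0],"twist":[0,0,0]},{"gripper":0,"travel":[4,0,0],"twist":[0,0,0]},{"gripper":0,"travel":[0,0,0],"twist":[0,0,0]},{"gripper":0,"travel":[0,0,0],"twist":[0,0,0]},{"gripper":0,"travel":[0,0,0],"twist":[0,0,0]}]';  python3 -c "
from h import *
go(jig(10,1.5,36),56.7);print(injig());F=bot.get_obs()['wrist_force'];print(F[:2]@EX,F[:2]@EY)"
```

```text
time: 19.58
ee_pos: [0.4813, -0.012, 0.0358]
tcp_rot: [-179.9, 0.1, 56.7]
wrist_force: [-4.2, -6.1, 8.8]
opening: 0.0126
grasp_force: 100.1
pos [ 0.481 -0.012  0.036] rot [-179.924    0.143   56.717] t 19.575 F [-4.193 -6.065  8.752] op 0.012562329997834439 g 100.07988452911377
now-axes [ 8.293  0.411 -0.195] target-axes [ 8.294  0.409 -0.174] twist [-0.001  0.003  0.   ] len 8.305430006270514
(np.float64(1.706465539261711), np.float64(1.909027160715181))
-7.37110857015458 0.1748451597131863
```

```bash
python3 -m crank '[{"gripper":0,"travel":[3,0,-0.2],"twist":[0,0,0]},{"gripper":0,"travel":[3,0,0],"twist":[0,0,0]},{"gripper":0,"travel":[2.5,0,0],"twist":[0,0,0]},{"gripper":0,"travel":[0,0,0],"twist":[0,0,0]},{"gripper":0,"travel":[0,0,0],"twist":[0,0,0]},{"gripper":0,"travel":[0,0,0],"twist":[0,0,0]}]';  python3 -c "
from h import *
import cv2
go(jig(10,1.5,36),56.7);print(injig());F=bot.get_obs()['wrist_force'];print(F[:2]@EX,F[:2]@EY)
a=cv2.resize(bot.camera('scene')[230:310,280:400,::-1],(600,400),interpolation=cv2.INTER_CUBIC)
cv2.imwrite('pics/c8.png',a)"
```

```text
time: 20.32
ee_pos: [0.4855, -0.0056, 0.0358]
tcp_rot: [-179.9, 0.2, 56.7]
wrist_force: [-5.3, -10.9, 8.9]
opening: 0.0125
grasp_force: 100.1
pos [ 0.486 -0.006  0.036] rot [-179.921    0.246   56.685] t 20.325 F [ -5.255 -10.871   8.939] op 0.01249914918701935 g 100.08970141410828
now-axes [ 0.642  0.436 -0.169] target-axes [ 0.643  0.436 -0.166] twist [-0.001  0.004 -0.   ] len 0.7942195580576487
(np.float64(9.357371759249625), np.float64(1.9363731408632374))
-11.971041035060143 -1.5767184057324113
```

View pics/c8.png

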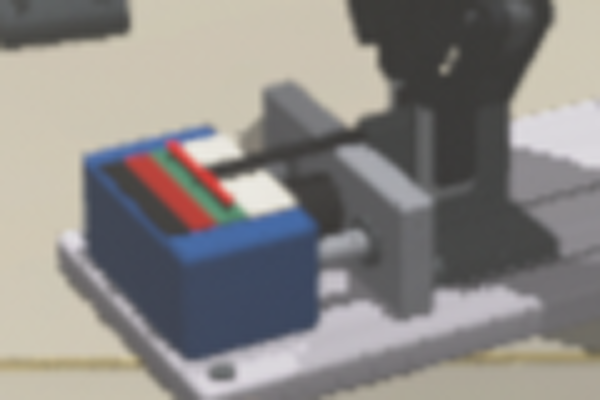

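The red pointer runs from (173,145) to (230,202), at the white/green edge as seen. It stands above the zones, so I'll work out the travel from its shift since rest.

Run:
```python
from h import *
def X(u,v,z): q=pix2w(u,v,z,"scene")[:2]-J0; return (q@EX*1e3).round(1),(q@EY*1e3).round(1)
for u,v in((253,185),(318,240)): print("rest",X(260+u/4,210+v/4,.065))
for u,v in((173,145),(230,202)): print("now",X(280+u/5,230+v/5,.065))
for u,v in((350,150),(415,210)): print("fence top front?",X(280+u/5,230+v/5,.0615))
for u,v in((128,160),(190,230),(150,155),(215,226)): print("red/green edges",X(280+u/5,230+v/5,.058))
```

```text
rest (np.float64(85.3), np.float64(-19.1))
rest (np.float64(83.4), np.float64(41.2))
now (np.float64(103.7), np.float64(-16.9))
now (np.float64(104.6), np.float64(31.3))
fence top front? (np.float64(46.6), np.float64(11.0))
fence top front? (np.float64(48.1), np.float64(61.2))
red/green edges (np.float64(117.4), np.float64(-26.3))
red/green edges (np.float64(120.2), np.float64(31.2))
red/green edges (np.float64(108.7), np.float64(-26.0))
red/green edges (np.float64(111.3), np.float64(32.8))
```

The travel is about 19.8 mm by the pointer and 19.4 mm by the arm, so about 10 N, mid-green. Now I hold.

```bash
R='x'; python3 -m crank '[{"gripper":0,"travel":[0,0,0],"twist":[0,0,0]},{"gripper":0,"travel":[0,0,0],"twist":[0,0,0]},{"gripper":0,"travel":[0,0,0],"twist":[0,0,0]},{"gripper":0,"travel":[0,0,0],"twist":[0,0,0]},{"gripper":0,"travel":[0,0,0],"twist":[0,0,0]},{"gripper":0,"travel":[0,0,0],"twist":[0,0,0]},{"gripper":0,"travel":[0,0,0],"twist":[0,0,0]},{"gripper":0,"travel":[0,0,0],"twist":[0,0,0]},{"gripper":0,"travel":[0,0,0],"twist":[0,0,0]},{"gripper":0,"travel":[0,0,0],"twist":[0,0,0]},{"gripper":0,"travel":[0,0,0],"twist":[0,0,0]},{"gripper":0,"travel":[0,0,0],"twist":[0,0,0]}]'
python3 -m crank '[{"gripper":0,"travel":[0,0,0],"twist":[0,0,0]},{"gripper":0,"travel":[0,0,0],"twist":[0,0,0]},{"gripper":0,"travel":[0,0,0],"twist":[0,0,0]},{"gripper":0,"travel":[0,0,0],"twist":[0,0,0]},{"gripper":0,"travel":[0,0,0],"twist":[0,0,0]},{"gripper":0,"travel":[0,0,0],"twist":[0,0,0]},{"gripper":0,"travel":[0,0,0],"twist":[0,0,0]},{"gripper":0,"travel":[0,0,0],"twist":[0,0,0]},{"gripper":0,"travel":[0,0,0],"twist":[0,0,0]},{"gripper":0,"travel":[0,0,0],"twist":[0,0,0]},{"gripper":0,"travel":[0,0,0],"twist":[0,0,0]},{"gripper":0,"travel":[0,0,0],"twist":[0,0,0]}]'
python3 -m crank '[{"gripper":0,"travel":[0,0,0],"twist":[0,0,0]},{"gripper":0,"travel":[0,0,0],"twist":[0,0,0]},{"gripper":0,"travel":[0,0,0],"twist":[0,0,0]},{"gripper":0,"travel":[0,0,0],"twist":[0,0,0]},{"gripper":0,"travel":[0,0,0],"twist":[0,0,0]},{"gripper":0,"travel":[0,0,0],"twist":[0,0,0]}]'
python3 -c "
from h import *
import cv2
print(injig());F=bot.get_obs()['wrist_force'];print(F[:2]@EX,F)
a=cv2.resize(bot.camera('top')[225:365,170:330,::-1],(640,560),interpolation=cv2.INTER_CUBIC)
cv2.imwrite('pics/c9.png',cv2.convertScaleAbs(a,alpha=1.3))"
```

```text
time: 21.88
ee_pos: [0.4856, -0.0056, 0.0359]
tcp_rot: [-179.9, 0.2, 56.7]
wrist_force: [-5.1, -10.6, 8.8]
opening: 0.0127
grasp_force: 100.1
time: 23.38
ee_pos: [0.4855, -0.0056, 0.0358]
tcp_rot: [-179.9, 0.2, 56.7]
wrist_force: [-6.5, -9.9, 9.2]
opening: 0.0126
grasp_force: 100.1
time: 24.12
ee_pos: [0.4855, -0.0056, 0.0358]
tcp_rot: [-179.9, 0.2, 56.7]
wrist_force: [-6.0, -11.3, 8.5]
opening: 0.0124
grasp_force: 100.1
(np.float64(9.378679923566029), np.float64(1.9146034343534315))
-12.69833408140877 [ -5.96959616 -11.27160397   8.54609425]
```

View pics/c9.png

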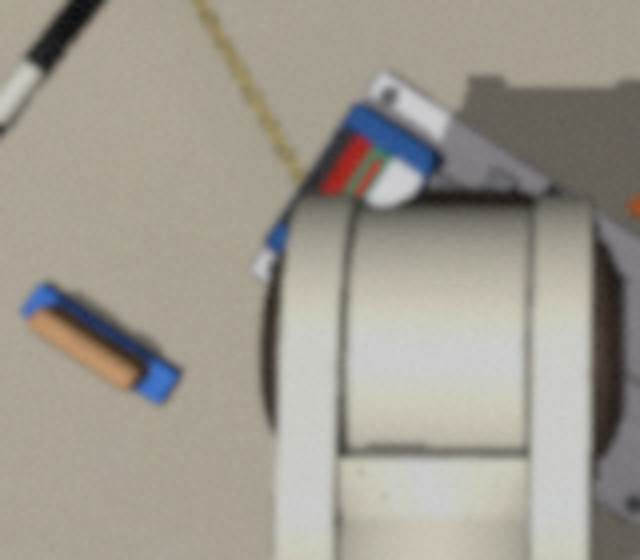

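The top view shows the red pointer at (368,180) with green on both sides, so it is in mid-green. The scraper lies flat on the desk at (100,345), clear of the jig. I'm handing in.

```bash
python3 -c "
from workcell import bot
print(bot.job_done())"
```

```text
the job is handed in; nothing more can be done
None
```

The job is handed in, verdict not shown: the offcuts are off the bed, the scraper is on the desk clear of the jig, and the arm is still holding the bracket against the fence with the pointer mid-green (about 20 mm of travel, 10 N) after more than 3 s.

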